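Pack out the flacon row with spacers and hold it tight

ROBOT

A 7-joint arm with a two-finger parallel gripper is mounted at the origin on the work surface. World frame = base frame: x ahead of the robot, y to its left, z up, the work surface at z = 0. Lengths are in m, angles in rad, forces in N, time in s.
With the tool pointing down it reaches from about 0.4 to 0.85 m from the base axis. Payload 4.5 kg.
Tool frame: the origin (TCP) lies between the finger pads; the fingertips stand 19 mm ahead of it and the grasp point (between the pads) is the TCP (r.nose_length is the distance from the TCP to the fingertips, in m); z points along the fingers, x is the direction in which the jaws open and shut, and the axes are right-handed (so a half turn about z gives the same grasp; the last joint's range is limited). The gripper opens to 88 mm and grips with 3 to 60 N. Pads are 18 mm wide; open, the fingers measure 123 mm over their backs; the gripper's body (75 mm by 187 mm) begins 45 mm behind the grasp point.
Start: joints at [-1.102, 0.689, -0.195, 1.565, 0.157, 0.902, -0.215], TCP at [0.263, 0.567, 0.258] pointing down, gripper open.
Joint ranges: [-3.01, 3.01], [-0.46, 2.08], [-1.47, 1.51], [0.13, 2.56], [-1, 4.14], [0.04, 2.09], [-2.66, 2.66]. Speed limits (rad/s): [2.57, 2.57, 3.14, 3.14, 3.14, 3.14, 3.14].

INTERFACE

Orientations are given as a unit quaternion [x, y, z, w].
In Python, from plant import get_state, vision, r gives the robot as it stands.
- The arm moves only by the tool play_rows, never from a script. Its argument "deltas" is a list that holds one entry, the list of rows, each a list of 7 numbers: the gripper command: -1 is fully open, 1 is shut, values between are in proportion, then the shift along the tool's x, y, z normalised to -1 to 1, where 1 is 300 mm, then the turn, a rotation vector about the tool's x, y, z normalised to -1 to 1, where 1 is pi rad. A call has 1 to 5 rows; each row is the pose to reach, as a shift and turn from the pose measured when the call began, along the tool's axes at that moment, turning the shorter way round; what a row does not reach only later rows make up. A row lasts 1/8 s, in which the tool goes at most 62.5 mm and 10.7 degrees, less where a joint would pass 70% of its speed; a pose out of reach is approached as far as the arm can. A call with a number of a shift or a turn outside -1 to 1 is refused whole. A call with a gripper value outside its range is refused whole. The fingers move at their own pace and stop on an object; "force" is the grip in N (left out, the last holds). Time passes only in rows, so rows that repeat a pose let the fingers close. It gives the time, the measured TCP pose, the force and the opening at its end, in the units of the state.
- get_state(): the state, without advancing time (a new reading comes with each control period).
- vision.snapshot(name): name is "scene" or "top"; returns the picture (480x640x3 uint8, red, green, blue); there is no depth.
- vision.camera_model(name): a dict with "vfov" (degrees; the focal length in pixels is half the picture's height over the tangent of half this angle, whatever the lens; pixels are square), "cx", "cy" (the principal point, pixels), "world_to_cam" (4x4, takes a point from world to camera coordinates). Camera axes: x right, y up, looking along -z (the intrinsics and any distortion apply to the point x, -y, -z); pixel columns grow to the right and rows downward; lengths in m; the calibration is good to about 2 mm. A picture is of the moment at which its call begins. camera_model takes no time and is no camera call.
- r.finish_job(): hands the job in, once; it reports no verdict.
The state is a dict: "clock": time; "q": joint angles; "qd": joint speeds; "joint_torque": joint torques, N m; "tool_pos": TCP position; "eef_rot": TCP orientation; "contact_force": force on the tool from outside, world axes, zero at the start; "moment": the same for the moment, N m; "opening": opening from 0.0 (shut) to 1.0 (fully open).
Only numpy, scipy, OpenCV 4.12 (cv2) and the standard library are available. Lean on these libraries where they do the work, as an engineer would, in place of code of your own. Each camera call takes 0.05 s, during which the arm holds its last target.

TASK

The row of perfume flacons in the packing rack is slack: stand plywood spacers from the holder upright in the gap between the flacons and the sliding end stop, one at a time, until pushing the end stop by its post closes the gap and you feel the row bear on the sprung rubber pad (too few, and the stop runs out of travel first). Finish while still holding the end stop, with the rubber pad pressed in about half-way by the closed-up row; do not let go. Leave unused spacers in the holder, keep the flacons upright in the channel and do not disturb the jar, the dish or the dropper bottle.

Things in the scene. Friction and masses are not known exactly. Their poses are not given: they have to be found in the camera images.
- rack: Wooden packing rack, base 90 x 320 x 12 mm lying on the table; origin on the underside (the base runs from y = -180 to +140 mm of it), z up, y along its channel. The channel floor is 12 mm above the origin; two clear walls, 4 mm thick and 14 mm high, stand 44 mm apart (x = -22 and +22 mm), y = -120 to +125 mm. From -y to +y the channel holds: end stop (slide), empty gap, flacons 1, 2, 3, rubber pad, fence. The rack does not move.
- slide (a joint): Travel of the sliding end stop towards the flacons (rack's +y), m: 0 fully back (as found), 0.044 at its own hard stop. A weak return spring pushes it back with 1.2 N at 0 growing to 3.8 N at 0.044, so it goes back when let go. Its flat face (40 mm wide, 60 mm high) stands at y = -110 mm of the rack at 0 and advances with the joint.
- post_top (a point): Centre of the top of the end stop's upright wooden grip post, 24 mm (rack x) by 16 mm (rack y), its top 112 mm above the table; the post stands 32 mm behind the stop's face and is free to grip on all sides from its top down to 75 mm above the table. Moves with the end stop.
- fence: Aluminium fence fixed across the far end of the channel, 66 mm wide, top 59 mm above the table, set at a different place along the channel each time; origin on the channel floor under the face of its rubber pad as found, axes as the rack's. It does not move.
- pad (a joint): How far the rubber pad in front of the fence is pressed in by the row of flacons, m: 0 free, 0.010 hard against its stop. Its spring takes 1 N per mm (5 N half-way). Pad 40 mm wide, 38 mm high.
- flacon1_c (a point): Centre of the rectangular amber glass body (34 mm across the channel, 32 mm along it, 40 mm high; black cap up to 58 mm above its foot, 90 g) of flacon 1, the one next to the gap. It stands loose on the channel floor; axes as the rack's.
- flacon2_c (a point): Centre of the rectangular amber glass body (34 mm across the channel, 32 mm along it, 40 mm high; black cap up to 58 mm above its foot, 90 g) of flacon 2. It stands loose on the channel floor; axes as the rack's.
- flacon3_c (a point): Centre of the rectangular amber glass body (34 mm across the channel, 32 mm along it, 40 mm high; black cap up to 58 mm above its foot, 90 g) of flacon 3. It stands loose on the channel floor; axes as the rack's.
- spacer1_c (a point): Centre of a plain plywood spacer tile, loose, about 50 g: 40 mm wide (its x), 24 mm thick (its y), 70 mm high (z). Stands upright in the slotted holder; its faces end 35 mm above and below this point.
- spacer2_c (a point): Centre of a plain plywood spacer tile, loose, about 50 g: 40 mm wide (its x), 24 mm thick (its y), 70 mm high (z). Stands upright in the slotted holder; its faces end 35 mm above and below this point.
- spacer3_c (a point): Centre of a plain plywood spacer tile, loose, about 50 g: 40 mm wide (its x), 24 mm thick (its y), 70 mm high (z). Stands upright in the slotted holder; its faces end 35 mm above and below this point.
- spacer4_c (a point): Centre of a plain plywood spacer tile, loose, about 50 g: 40 mm wide (its x), 24 mm thick (its y), 70 mm high (z). Stands upright in the slotted holder; its faces end 35 mm above and below this point.
- holder: Wooden block 66 x 172 x 26 mm on the table, origin centre of its underside, fixed; four slots 42.5 x 26.5 mm, 18 mm deep (floor 8 mm above the table), 40 mm apart along its y, each with one spacer.
- jar: Bystander: round jar with steel lid, 73 mm diameter, 46 mm high, origin centre of its underside. Leave alone.
- dish: Bystander: shallow glass dish, 90 mm diameter, 14 mm high, origin centre of its underside. Leave alone.
- dropper: Bystander: dropper bottle, 32 mm diameter, 90 mm high, origin centre of its underside. Leave alone.
Mind the look-alikes: they are no part of the job. What is shaped like the part that bears spacer1_c but turquoise or yellow is not meant.

How it is judged:
On the way:
1. a first spacer stands upright on the channel floor in the gap, let go ((((x of spacer1_c in the frame of rack between -0.008 and 0.008 m and z of spacer1_c in the frame of rack between 0.042 and 0.052 m and y of spacer1_c in the frame of rack between -0.11 and 0 m and angle between spacer1_c's own z axis and vertical below 0.12 rad) and contact force between the fingers and spacer1 below 0.1 N) or ((x of spacer2_c in the frame of rack between -0.008 and 0.008 m and z of spacer2_c in the frame of rack between 0.042 and 0.052 m and y of spacer2_c in the frame of rack between -0.11 and 0 m and angle between spacer2_c's own z axis and vertical below 0.12 rad) and contact force between the fingers and spacer2 below 0.1 N) or ((x of spacer3_c in the frame of rack between -0.008 and 0.008 m and z of spacer3_c in the frame of rack between 0.042 and 0.052 m and y of spacer3_c in the frame of rack between -0.11 and 0 m and angle between spacer3_c's own z axis and vertical below 0.12 rad) and contact force between the fingers and spacer3 below 0.1 N) or ((x of spacer4_c in the frame of rack between -0.008 and 0.008 m and z of spacer4_c in the frame of rack between 0.042 and 0.052 m and y of spacer4_c in the frame of rack between -0.11 and 0 m and angle between spacer4_c's own z axis and vertical below 0.12 rad) and contact force between the fingers and spacer4 below 0.1 N))), for 0.2 s.
At the end, for the whole second after the job is handed in: Through the last second: pad pressed in 2.5 to 8.5 mm, end stop pressing on a spacer (over 1.5 N), gripper touching the end stop (over 1 N). Each spacer upright (0.12 rad) on the channel floor in the gap, or still in the holder; flacons upright in the channel (value of joint pad between 0.0025 and 0.0085 m and (contact force between slide and spacer1 above 1.5 N or contact force between slide and spacer2 above 1.5 N or contact force between slide and spacer3 above 1.5 N or contact force between slide and spacer4 above 1.5 N) and contact force between the fingers and slide above 1 N and ((x of spacer1_c in the frame of rack between -0.008 and 0.008 m and z of spacer1_c in the frame of rack between 0.042 and 0.052 m and y of spacer1_c in the frame of rack between -0.11 and 0 m and angle between spacer1_c's own z axis and vertical below 0.12 rad) or (horizontal distance between spacer1_c and holder below 0.074 m and height (world z) of spacer1_c below 0.05 m and angle between spacer1_c's own z axis and vertical below 0.2 rad)) and ((x of spacer2_c in the frame of rack between -0.008 and 0.008 m and z of spacer2_c in the frame of rack between 0.042 and 0.052 m and y of spacer2_c in the frame of rack between -0.11 and 0 m and angle between spacer2_c's own z axis and vertical below 0.12 rad) or (horizontal distance between spacer2_c and holder below 0.074 m and height (world z) of spacer2_c below 0.05 m and angle between spacer2_c's own z axis and vertical below 0.2 rad)) and ((x of spacer3_c in the frame of rack between -0.008 and 0.008 m and z of spacer3_c in the frame of rack between 0.042 and 0.052 m and y of spacer3_c in the frame of rack between -0.11 and 0 m and angle between spacer3_c's own z axis and vertical below 0.12 rad) or (horizontal distance between spacer3_c and holder below 0.074 m and height (world z) of spacer3_c below 0.05 m and angle between spacer3_c's own z axis and vertical below 0.2 rad)) and ((x of spacer4_c in the frame of rack between -0.008 and 0.008 m and z of spacer4_c in the frame of rack between 0.042 and 0.052 m and y of spacer4_c in the frame of rack between -0.11 and 0 m and angle between spacer4_c's own z axis and vertical below 0.12 rad) or (horizontal distance between spacer4_c and holder below 0.074 m and height (world z) of spacer4_c below 0.05 m and angle between spacer4_c's own z axis and vertical below 0.2 rad)) and angle between each of flacon1_c, flacon2_c, flacon3_c's own z axis and vertical below 0.12 rad and z of each of flacon1_c, flacon2_c, flacon3_c in the frame of rack below 0.037 m and x of flacon1_c in the frame of rack between -0.009 and 0.009 m and x of flacon2_c in the frame of rack between -0.009 and 0.009 m and x of flacon3_c in the frame of rack between -0.009 and 0.009 m); the arm keeps its last pose, push and grip.
It fails at once if the jar is moved more than 20 mm or tipped (distance of jar from where it was at the start of the episode above 0.02 m or angle between jar's own z axis and vertical above 0.4 rad).
It fails at once if the dish is moved more than 20 mm or tipped (distance of dish from where it was at the start of the episode above 0.02 m or angle between dish's own z axis and vertical above 0.4 rad).
It fails at once if the dropper is moved more than 20 mm or tipped (distance of dropper from where it was at the start of the episode above 0.02 m or angle between dropper's own z axis and vertical above 0.4 rad).
It also fails if it takes over 67 s, if anything falls off the work surface, if the arm or the gripper's body presses on something with over 40 N, if the wrist force passes 120 N, or if a joint passes its speed limit or range.

## Working session

There is one attempt and no reset: what is moved stays moved. The work goes in short steps, Python scripts to look and compute and a tool call to move; the robot and the scene stay as the last step left them, time stands still between calls to the robot, and variables do not carry over. Pictures are saved under pics/ and viewed, and the job is handed in when it is done.

Besides the shell and the picture viewer there is one more tool, called after "Emit:" by a JSON object that holds its "fn" and its "kwargs". play_rows: Moves the arm, as the interface text tells. Scaled input: -1 to 1 covers 300 mm each way for a shift and pi rad each way for a turn. Its arguments: {"type":"object","properties":{"deltas":{"type":"array"},"force":{"type":"number"}},"required":["deltas"]}

```bash
ls; mkdir -p pics; python3 - <<'E'
from plant import get_state, vision, r
import cv2
for n in("scene","top"):
    im=vision.snapshot(n); cv2.imwrite(f"pics/{n}0.png",im[:,:,::-1]); m=vision.camera_model(n); print(n,m)
s=get_state(); print(s)
E
```

```text
pics
scene {'vfov': 57.93304176566521, 'cx': 323.2706868607428, 'cy': 240.67289960454127, 'world_to_cam': array([[ 0.08237953,  0.99658929, -0.00483732, -0.03458748],
       [-0.84194727,  0.072192  ,  0.53470843,  0.417528  ],
       [ 0.53323391, -0.03997626,  0.84502278, -1.2032479 ],
       [ 0.        ,  0.        ,  0.        ,  1.        ]])}
top {'vfov': 42.08885728955609, 'cx': 322.5620214769624, 'cy': 234.30180663905736, 'world_to_cam': array([[ 0.02621462, -0.99965512, -0.0015607 , -0.02642529],
       [ 0.98132361,  0.02543621,  0.19067503, -0.58657793],
       [-0.19056957, -0.00653002,  0.98165197, -1.11637326],
       [ 0.        ,  0.        ,  0.        ,  1.        ]])}
{'clock': 0.1, 'q': array([-1.10219981,  0.68989819, -0.19452671,  1.56625865,  0.15729165,
        0.90248624, -0.21509168]), 'qd': array([ 0.00187974, -0.0018325 , -0.00148438, -0.00271478,  0.0004627 ,
       -0.00199797,  0.00111155]), 'joint_torque': array([-2.16930595e-03, -5.28493309e+01, -1.27143569e+00, -1.53838599e+01,
       -5.26443729e-02,  1.85344332e-03,  3.48564254e-05]), 'tool_pos': array([0.26306921, 0.56633855, 0.25698661]), 'eef_rot': array([ 8.42954954e-01,  5.37983510e-01, -6.68654890e-04,  4.91825402e-04]), 'contact_force': array([ 0.10805522, -0.71878011,  0.23975835]), 'moment': array([ 0.04422548, -0.02284115, -0.01822394]), 'opening': 1.0011391165582924}
```

View pics/scene0.png

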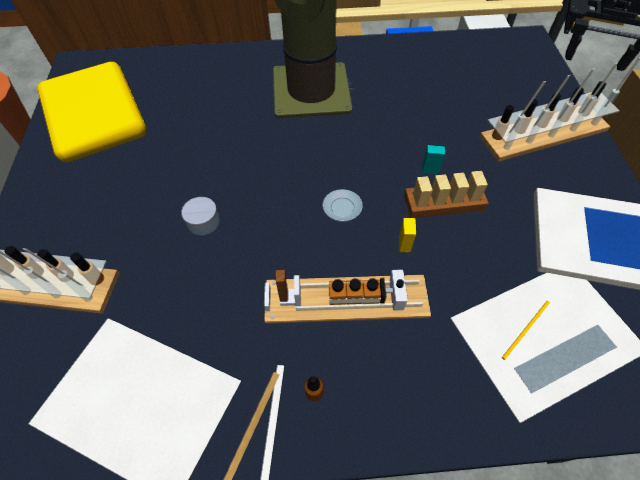

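View pics/top0.png

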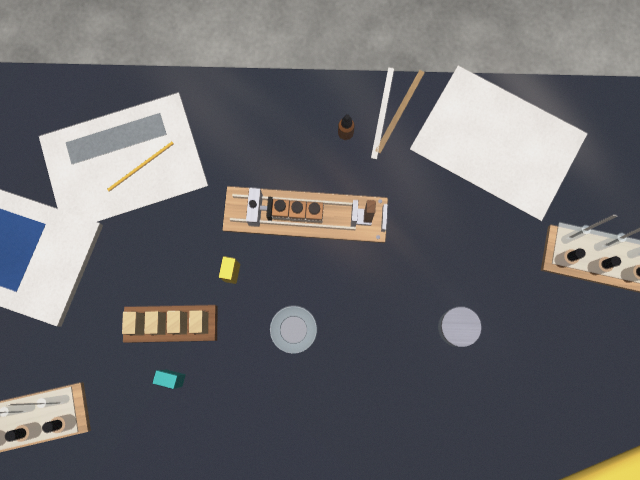

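The top view shows the holder at (170,323) with four pale tiles at (129,322), (151,322), (173,321) and (196,321). The rack is at (305,214), with the stop post at (370,210) and the fence at (253,205). The look-alikes are the yellow block (228,268) and the turquoise block (166,380), both free-standing and neither wanted. The bystanders are the dish (293,330), the jar (461,327) and the dropper (346,127). Next I'll take close crops.

```bash
cat > h.py <<'E'
import numpy as np, cv2
from plant import vision
CM={n:vision.camera_model(n) for n in("scene","top")}
def ray(n,u,v):
    m=CM[n]; f=240/np.tan(np.radians(m['vfov']/2)); W=m['world_to_cam']; R=W[:3,:3]; t=W[:3,3]
    d=np.array([(u-m['cx'])/f,-(v-m['cy'])/f,-1]); return -R.T@t, R.T@d
def pl(n,u,v,z):
    o,d=ray(n,u,v); return o+d*(z-o[2])/d[2]
def proj(n,p):
    m=CM[n]; f=240/np.tan(np.radians(m['vfov']/2)); W=m['world_to_cam']; c=W[:3,:3]@np.asarray(p)+W[:3,3]
    return np.array([m['cx']+f*c[0]/-c[2], m['cy']-f*c[1]/-c[2]])
def tri(u1,v1,u2,v2):
    a,d=ray("scene",u1,v1); b,e=ray("top",u2,v2)
    s=np.linalg.lstsq(np.stack([d,-e],1),b-a,rcond=None)[0]; p=a+d*s[0];q=b+e*s[1]; return (p+q)/2,np.linalg.norm(p-q)
E
python3 - <<'E'
import cv2
def c(src,x,y,w,h,k,o):
    im=cv2.imread(src)[y:y+h,x:x+w]; cv2.imwrite(o,cv2.resize(im,None,fx=k,fy=k,interpolation=cv2.INTER_CUBIC))
c("pics/top0.png",215,175,180,75,4.4,"pics/c1.png")
c("pics/top0.png",112,295,120,60,6.5,"pics/c2.png")
c("pics/scene0.png",255,260,185,70,4.3,"pics/c3.png")
c("pics/scene0.png",395,135,100,85,7,"pics/c4.png")
E
```

```text
(no output)
```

View pics/c1.png

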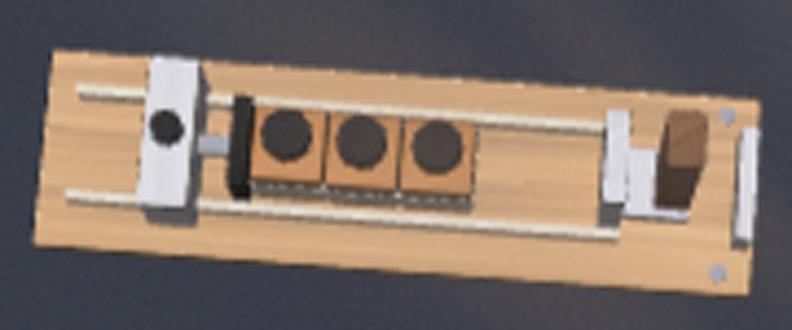

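View pics/c2.png

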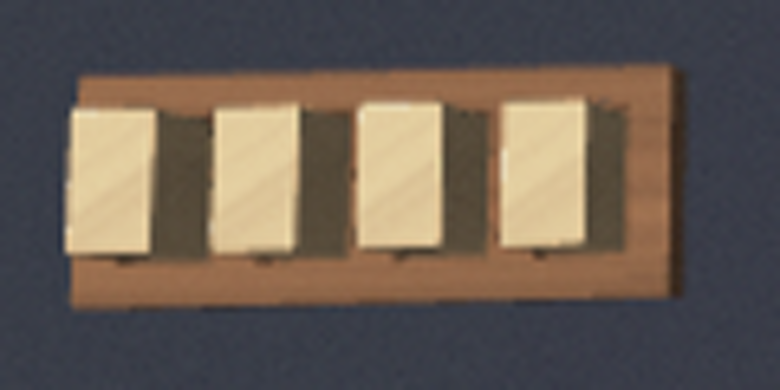

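View pics/c3.png

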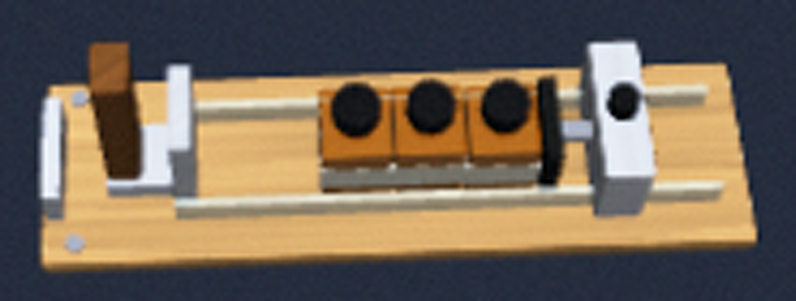

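View pics/c4.png

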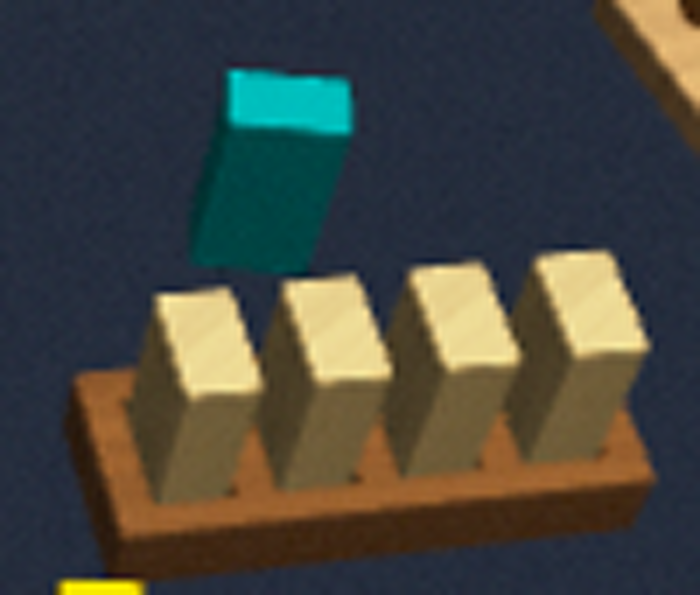

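```bash
cat > m.py <<'E'
from h import *
im=cv2.imread("pics/top0.png"); hsv=cv2.cvtColor(im,cv2.COLOR_BGR2HSV)
print(hsv[322,129],hsv[323,205],hsv[230,250],hsv[210,330])
# tiles
m=((hsv[:,:,2]>180)&(hsv[:,:,1]>60)&(hsv[:,:,1]<130)&(hsv[:,:,0]<32)&(hsv[:,:,0]>15)).astype(np.uint8)
m[:, 215:]=0; m[:300]=0; m[350:]=0
n,l,st,c=cv2.connectedComponentsWithStats(m)
for i in range(1,n):
    if st[i,4]<50: continue
    rc=cv2.minAreaRect(np.argwhere(l==i)[:,::-1].astype(np.float32)); 
    P=[pl("top",*q,.078)[:2] for q in cv2.boxPoints(rc)]
    print("tile",c[i],rc,pl("top",*c[i],.078)); 
    print(np.round(P,4).tolist())
k=((hsv[:,:,0]<20)&(hsv[:,:,1]>60)&(hsv[:,:,2]>70)).astype(np.uint8)
k1=k.copy(); k1[:300]=0;k1[350:]=0;k1[:,220:]=0;k1[:,:118]=0
k2=k.copy(); k2[:180]=0;k2[250:]=0;k2[:,:218]=0;k2[:,395:]=0
for nm,kk,z in(("holder",k1,.026),("rack",k2,.012)):
    cn=max(cv2.findContours(kk,0,1)[0],key=cv2.contourArea)
    h=cv2.convexHull(cn); ap=cv2.approxPolyDP(h,4,True)[:,0]
    print(nm,ap.tolist()); rc=cv2.minAreaRect(cn); print(rc)
    Q=[pl("top",*q,z)[:2] for q in cv2.boxPoints(rc)]
    Q=np.array(Q);print(np.round(Q,4).tolist(),np.linalg.norm(Q-np.roll(Q,1,0),axis=1),Q.mean(0))
E
python3 m.py
```

```text
[ 20  75 227] [18 85 84] [ 15  97 213] [ 15  94 209]
tile [150.78136201 321.78853047] ((150.5, 322.0), (22.0, 13.0), 90.0) [0.41480595 0.29307479 0.078     ]
[[0.4337, 0.3068], [0.4344, 0.2834], [0.3952, 0.2804], [0.3946, 0.3037]]
tile [173.02142857 321.63928571] ((173.0, 321.5), (21.0, 12.0), 90.0) [0.41611611 0.25313286 0.078     ]
[[0.4348, 0.2654], [0.4354, 0.2437], [0.398, 0.2411], [0.3975, 0.2626]]
tile [195.09642857 321.25357143] ((195.0, 321.0), (22.0, 12.0), 90.0) [0.41783931 0.21351577 0.078     ]
[[0.4376, 0.2258], [0.4382, 0.2042], [0.3991, 0.2017], [0.3985, 0.2232]]
tile [128.48561151 322.53956835] ((128.4336395263672, 322.49560546875), (12.505572319030762, 21.818235397338867), 3.814074993133545) [0.41242315 0.33302586 0.078     ]
[[0.3936, 0.344], [0.4324, 0.3448], [0.4315, 0.3222], [0.3927, 0.3215]]
holder [[215, 305], [214, 340], [123, 341], [124, 307]]
((168.58697509765625, 323.3482666015625), (35.992794036865234, 93.5412826538086), 88.85424041748047)
[[0.4447, 0.3651], [0.4528, 0.1887], [0.3859, 0.1834], [0.3779, 0.3579]] [0.06719852 0.1765808  0.06713022 0.17466594] [0.41532133 0.27375299]
rack [[227, 186], [386, 197], [385, 240], [223, 230]]
((304.9867858886719, 213.93275451660156), (163.368896484375, 45.45969009399414), 4.134671211242676)
[[0.5977, 0.1862], [0.6895, 0.1849], [0.6738, -0.1383], [0.5826, -0.1325]] [0.3189882  0.09178629 0.32355419 0.09136753] [0.63590077 0.02508228]
```

```bash
cat > m2.py <<'E'
from h import *
# scene cam check
im=cv2.imread("pics/scene0.png"); hsv=cv2.cvtColor(im,cv2.COLOR_BGR2HSV)
m=((hsv[:,:,2]>170)&(hsv[:,:,1]>60)&(hsv[:,:,1]<150)&(hsv[:,:,0]<32)&(hsv[:,:,0]>15)).astype(np.uint8)
m[:165]=0; m[215:]=0; m[:,:410]=0; m[:,492:]=0
n,l,st,c=cv2.connectedComponentsWithStats(m)
for i in range(1,n):
    if st[i,4]>50: print("tile",c[i],pl("scene",*c[i],.078))
k=((hsv[:,:,0]<25)&(hsv[:,:,1]>60)&(hsv[:,:,2]>120)).astype(np.uint8)
k[:270]=0;k[325:]=0;k[:,:258]=0;k[:,435:]=0
cn=max(cv2.findContours(k,0,1)[0],key=cv2.contourArea); h=cv2.convexHull(cn); print(cv2.approxPolyDP(h,4,True)[:,0].tolist())
# c3 corners /4.3+(255,260): base top
Q=np.array([pl("scene",255+a/4.3,260+b/4.3,.012)[:2] for a,b in((50,85),(727,64),(757,242),(42,268))]);print(Q,np.linalg.norm(Q-np.roll(Q,1,0),axis=1),Q.mean(0))
Q=np.array([pl("top",215+a/4.4,175+b/4.4,.012)[:2] for a,b in((55,52),(760,101),(748,296),(35,244))]);print(Q,np.linalg.norm(Q-np.roll(Q,1,0),axis=1),Q.mean(0))
O=np.array([.6369,.0451]); th=-.048
def loc(p):
    d=p[:2]-O; return np.array([np.cos(th)*d[0]+np.sin(th)*d[1],-np.sin(th)*d[0]+np.cos(th)*d[1]])
t=lambda a,b,z:loc(pl("top",215+a/4.4,175+b/4.4,z))
s=lambda a,b,z:loc(pl("scene",255+a/4.3,260+b/4.3,z))
print("face",t(607,130,.072),s(191,70,.072))
print("post",t(688,138,.112),s(110,52,.112))
print("fl1 face",t(475,150,.052),s(320,125,.052))
print("caps",[t(a,b,.070) for a,b in((287,134),(361,141),(437,146))],[s(a,b,.070) for a,b in((356,110),(431,106),(506,106))])
print("pad face",t(253,140,.05),s(541,110,.05))
E
python3 m2.py
```

```text
tile [479.03947368 177.75657895] [0.41397233 0.33614137 0.078     ]
tile [460.90909091 179.75324675] [0.41607862 0.29607548 0.078     ]
tile [442.69677419 181.69032258] [0.41799563 0.25610757 0.078     ]
tile [424.43312102 183.61146497] [0.4198493  0.21626528 0.078     ]
[[266, 280], [277, 270], [423, 275], [430, 315], [266, 322]]
[[ 0.58626223 -0.12844808]
 [ 0.60226455  0.19016653]
 [ 0.69165175  0.18503952]
 [ 0.67704296 -0.13314164]] [0.09090198 0.31901621 0.08953412 0.31851635] [0.63930537 0.02840408]
[[ 0.68666961  0.18007831]
 [ 0.67211703 -0.13755517]
 [ 0.58303311 -0.13280703]
 [ 0.59830492  0.18408971]] [0.0884557  0.31796668 0.08921037 0.31726452] [0.63503117 0.02345146]
face [ 0.01069391 -0.11133173] [-0.01619279 -0.10663981]
post [-1.06939811e-04 -1.43471709e-01] [-0.00479108 -0.13815239]
fl1 face [ 0.00255409 -0.05560526] [ 0.00259891 -0.05107669]
caps [array([-0.00061972,  0.02447711]), array([-0.00134762, -0.00722459]), array([-0.00114012, -0.03967391])] [array([ 0.0047825, -0.0357749]), array([ 0.00406132, -0.00335558]), array([0.00525357, 0.02894943])]
pad face [0.0003642  0.04072594] [-0.00210287  0.04700818]
```

```bash
cat >> h.py <<'E'
from scipy.spatial.transform import Rotation as Ro
def delta(p,yaw):
    """target: tool down with tool x at world yaw (rad)"""
    from plant import get_state
    s=get_state(); R=Ro.from_quat(s['eef_rot']); 
    T=Ro.from_euler('z',yaw)*Ro.from_quat([1,0,0,0])
    d=R.inv().apply(np.asarray(p)-s['tool_pos'])/.3; w=(R.inv()*T).as_rotvec()/np.pi
    print("t",round(s['clock'],2),"pos",s['tool_pos'].round(4),"F",s['contact_force'].round(2),"open",round(s['opening'],3)); print("delta",d.round(4),w.round(4)); return d,w
E
python3 -c "
from h import *
delta([.4188,.2149,.17],.044)"
```

```text
t 0.1 pos [0.2631 0.5663 0.257 ] F [ 0.11 -0.72  0.24] open 1.001
delta [-0.8434  0.9641  0.2915] [3.000e-04 5.000e-04 3.476e-01]
```

Emit:
{"fn": "play_rows", "kwargs": {"deltas": [[[-1, -0.17, 0.19, 0.06, 0, 0, 0.06], [-1, -0.34, 0.39, 0.12, 0, 0, 0.12], [-1, -0.51, 0.58, 0.17, 0, 0, 0.18], [-1, -0.67, 0.77, 0.23, 0, 0, 0.24], [-1, -0.843, 0.964, 0.2915, 0, 0, 0.295]]], "force": 20}}

```text
clock: 0.72
tool_pos: [0.3871, 0.2865, 0.1882]
eef_rot: [0.995, 0.102, -0.0, 0.001]
contact_force: [0.9, 1.1, -0.3]
opening: 1.002
```

```bash
python3 -c "
from h import *
delta([.4188,.2149,.13],.044)"
```

```text
t 0.72 pos [0.3871 0.2865 0.1882] F [ 0.89  1.09 -0.34] open 1.002
delta [0.0551 0.2549 0.1942] [0.0005 0.0001 0.0509]
```

Emit:
{"fn": "play_rows", "kwargs": {"deltas": [[[-1, 0.0551, 0.2549, 0.1, 0, 0, 0.0509], [-1, 0.0551, 0.2549, 0.194, 0, 0, 0.0509], [-1, 0.0551, 0.2549, 0.194, 0, 0, 0.0509], [-1, 0.0551, 0.2549, 0.194, 0, 0, 0.0509]]]}}

```text
clock: 1.23
tool_pos: [0.4185, 0.2166, 0.1306]
eef_rot: [1.0, 0.023, 0.0, 0.0]
contact_force: [-0.5, 0.9, -0.0]
opening: 1.002
```

```bash
python3 -c "
from h import *
for n in('scene','top'):
    im=vision.snapshot(n)[:,:,::-1].copy(); cv2.imwrite(f'pics/{n}1.png',im)
    x,y=(390,120) if n=='scene' else (90,260)
    cv2.imwrite(f'pics/{n}1c.png',cv2.resize(im[y:y+110,x:x+145],None,fx=5.4,fy=5.4,interpolation=2))
delta([.4188,.2149,.056],.044)"
```

```text
t 1.32 pos [0.4188 0.2171 0.1311] F [-0.26 -0.08 -0.1 ] open 1.003
delta [-0.0006  0.0073  0.2504] [-0.0002 -0.0005  0.0009]
```

View pics/scene1c.png

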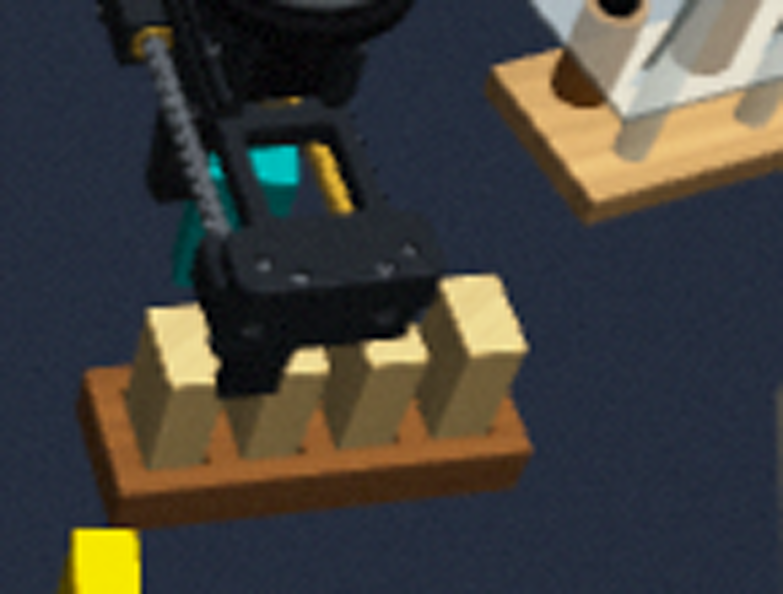

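View pics/top1c.png

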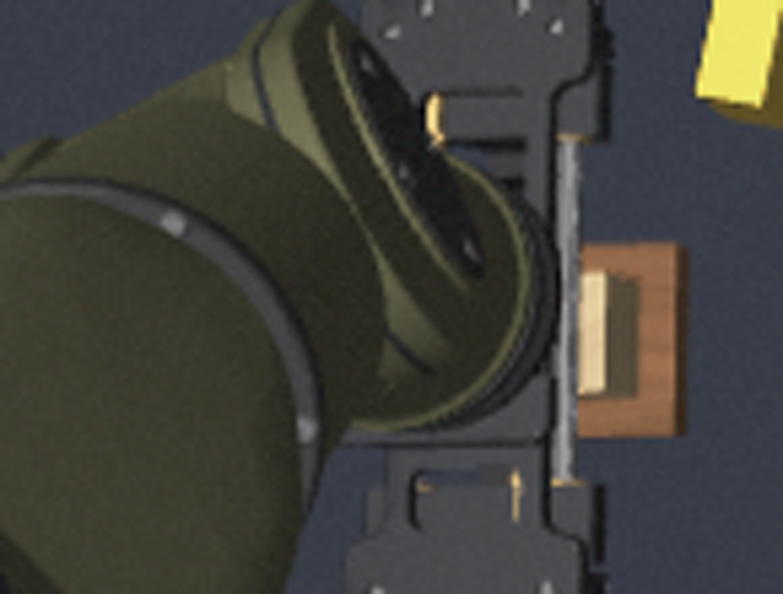

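```bash
python3 -c "
from h import *
for p in ([.48,.208,.112],[.48,.226,.112],[.463,.217,.112]):
    q=proj('scene',p); print(q,(q-[390,120])*5.4)"
```

```text
[429.88092328 196.20825759] [215.35698569 411.52459096]
[438.81792618 195.59155159] [263.61680137 408.19437857]
[432.49680085 189.23629423] [229.4827246  373.87598883]
```

Emit:
{"fn": "play_rows", "kwargs": {"deltas": [[[-1, -0.001, 0.009, 0.12, 0, 0, 0], [-1, -0.001, 0.009, 0.2504, 0, 0, 0], [-1, -0.001, 0.009, 0.2504, 0, 0, 0], [1, -0.001, 0.009, 0.2504, 0, 0, 0], [1, -0.001, 0.009, 0.2504, 0, 0, 0]]], "force": 20}}

```text
clock: 1.95
tool_pos: [0.4195, 0.2151, 0.0576]
eef_rot: [1.0, 0.024, 0.002, -0.001]
contact_force: [-0.5, 0.6, 0.8]
opening: 0.797
```

```bash
python3 -c "
from h import *
delta([.4188,.2144,.056],.044)"
```

```text
t 1.95 pos [0.4195 0.2151 0.0576] F [-0.49  0.55  0.78] open 0.797
delta [-0.0024  0.0023  0.0054] [-0.0006 -0.0013  0.001 ]
```

Emit:
{"fn": "play_rows", "kwargs": {"deltas": [[[1, -0.002, 0.002, 0.005, 0, 0, 0], [1, -0.002, 0.002, 0.005, 0, 0, 0], [1, -0.002, 0.002, 0.005, 0, 0, 0]]]}}

```text
clock: 2.33
tool_pos: [0.419, 0.2145, 0.0563]
eef_rot: [1.0, 0.024, 0.002, -0.001]
contact_force: [-0.0, 0.6, -0.2]
opening: 0.455
```

Emit:
{"fn": "play_rows", "kwargs": {"deltas": [[[1, 0, 0, 0, 0, 0, 0], [1, 0, 0, 0, 0, 0, 0], [1, 0, 0, 0, 0, 0, 0]]]}}

```text
clock: 2.7
tool_pos: [0.419, 0.2145, 0.0563]
eef_rot: [1.0, 0.024, 0.002, -0.001]
contact_force: [0.6, 0.1, 1.3]
opening: 0.45
```

```bash
python3 -c "
from h import *
delta([.4188,.2144,.15],.044)"
```

```text
t 2.7 pos [0.419  0.2145 0.0563] F [0.59 0.08 1.29] open 0.45
delta [ 0.0008 -0.0004 -0.3123] [-0.0007 -0.0014  0.001 ]
```

Emit:
{"fn": "play_rows", "kwargs": {"deltas": [[[1, 0, 0, -0.15, 0, 0, 0], [1, 0, 0, -0.32, 0, 0, 0], [1, 0, 0, -0.33, 0, 0, 0]]]}}

```text
clock: 3.08
tool_pos: [0.42, 0.215, 0.1579]
eef_rot: [1.0, 0.023, 0.005, -0.003]
contact_force: [0.8, -0.2, -1.0]
opening: 0.451
```

```bash
python3 -c "
from h import *
delta([.634,-.036,.16],-.047)"
```

```text
t 3.08 pos [0.42   0.215  0.1579] F [ 0.81 -0.18 -1.  ] open 0.451
delta [ 0.6734  0.869  -0.0047] [-0.0017 -0.0029  0.0299]
```

Emit:
{"fn": "play_rows", "kwargs": {"deltas": [[[1, 0.13, 0.16, -0.004, 0, 0, 0.006], [1, 0.27, 0.34, -0.004, -0.001, -0.002, 0.012], [1, 0.4, 0.52, -0.004, -0.002, -0.003, 0.018], [1, 0.54, 0.7, -0.004, -0.002, -0.003, 0.025], [1, 0.6734, 0.869, -0.004, -0.0017, -0.003, 0.03]]]}}

```text
clock: 3.7
tool_pos: [0.6225, -0.024, 0.1582]
eef_rot: [1.0, -0.024, -0.001, -0.0]
contact_force: [0.9, 1.4, -0.1]
opening: 0.449
```

```bash
python3 -c "
from h import *
delta([.634,-.036,.13],-.047)"
```

```text
t 3.7 pos [ 0.6225 -0.024   0.1582] F [ 0.91  1.41 -0.11] open 0.449
delta [0.0405 0.0382 0.0938] [-0.0001  0.0008 -0.0003]
```

Emit:
{"fn": "play_rows", "kwargs": {"deltas": [[[1, 0.0405, 0.038, 0.05, 0, 0, 0], [1, 0.0405, 0.038, 0.094, 0, 0, 0], [1, 0.0405, 0.038, 0.094, 0, 0, 0], [1, 0.0405, 0.038, 0.094, 0, 0, 0]]]}}

```text
clock: 4.2
tool_pos: [0.6333, -0.0339, 0.1299]
eef_rot: [1.0, -0.023, -0.002, -0.001]
contact_force: [-0.2, 0.9, 0.7]
opening: 0.452
```

```bash
python3 -c "
from h import *
for n in('scene','top'):
    im=vision.snapshot(n)[:,:,::-1].copy(); cv2.imwrite(f'pics/{n}2.png',im)
    x,y=(255,220) if n=='scene' else (215,160)
    cv2.imwrite(f'pics/{n}2c.png',cv2.resize(im[y:y+110,x:x+180],None,fx=4.4,fy=4.4,interpolation=2))
delta([.634,-.036,.09],-.047)"
```

```text
t 4.3 pos [ 0.634  -0.0346  0.1305] F [ 1.21  0.54 -0.49] open 0.449
delta [0.0006 0.0049 0.1351] [-0.0003  0.0007  0.0003]
```

View pics/scene2c.png

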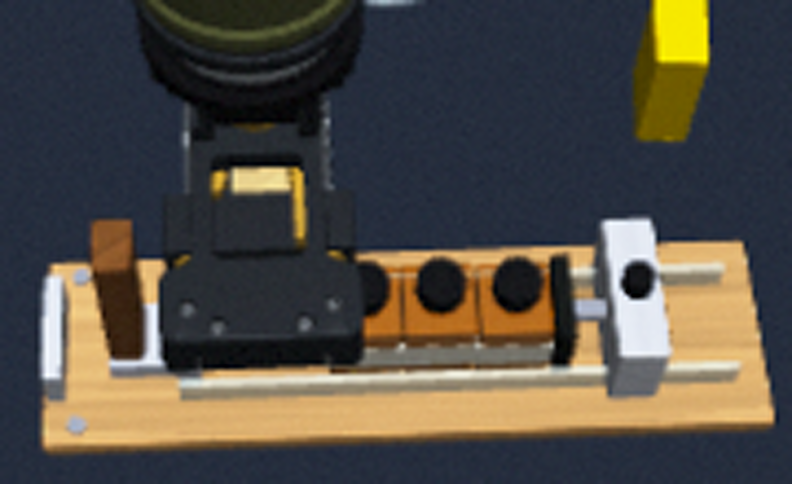

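View pics/top2c.png

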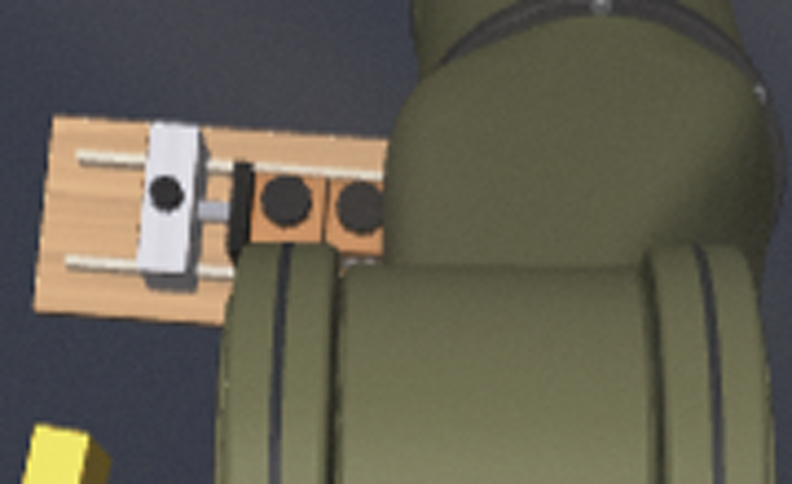

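```bash
python3 -c "
from h import *
for u in (232,293): print(pl('scene',255+u/4.4,220+180/4.4,.152))
"
```

```text
[ 0.62961774 -0.0431258   0.152     ]
[ 0.63162481 -0.01963337  0.152     ]
```

Emit:
{"fn": "play_rows", "kwargs": {"deltas": [[[1, 0, 0.007, 0.08, 0, 0, 0], [1, 0, 0.007, 0.15, 0, 0, 0], [1, 0, 0.007, 0.15, 0, 0, 0]]]}}

```text
clock: 4.68
tool_pos: [0.6327, -0.036, 0.0848]
eef_rot: [1.0, -0.023, -0.002, -0.001]
contact_force: [0.6, 0.6, -0.5]
opening: 0.451
```

```bash
python3 -c "
from h import *
for n in('scene',):
    im=vision.snapshot(n)[:,:,::-1].copy(); cv2.imwrite(f'pics/{n}3.png',im)
    x,y=(255,220) if n=='scene' else (215,160)
    cv2.imwrite(f'pics/{n}3c.png',cv2.resize(im[y:y+110,x:x+180],None,fx=4.4,fy=4.4,interpolation=2))
delta([.634,-.037,.07],-.047)"
```

```text
t 4.72 pos [ 0.6336 -0.0361  0.0858] F [-0.36 -0.08 -0.2 ] open 0.459
delta [0.0016 0.0029 0.0525] [-0.0003  0.0008  0.0005]
```

View pics/scene3c.png

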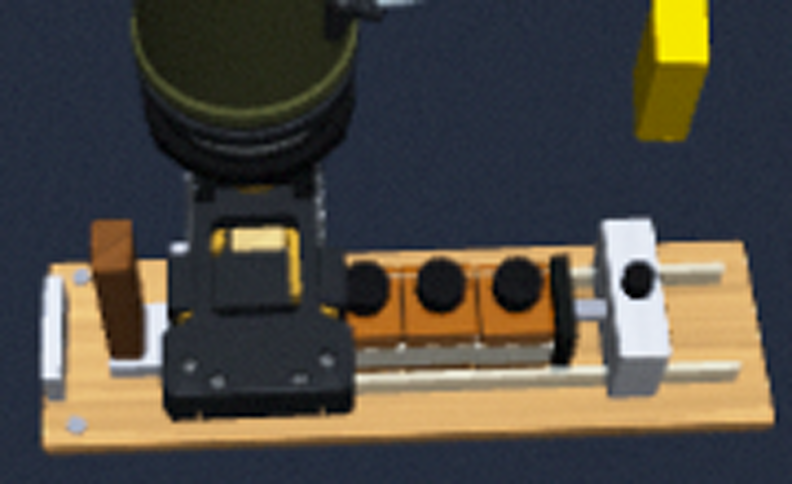

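The scene crop shows the gripper over the gap, with the tile top visible at crop (258,240). The post at (113,290) and the flacons at (370,290) are clear of it. I'll lower gently to the wall-top height and check the force.

Emit:
{"fn": "play_rows", "kwargs": {"deltas": [[[1, 0.001, 0.003, 0.03, 0, 0, 0], [1, 0.001, 0.003, 0.0525, 0, 0, 0], [1, 0.001, 0.003, 0.0525, 0, 0, 0]]]}}

```text
clock: 5.1
tool_pos: [0.6334, -0.037, 0.0696]
eef_rot: [1.0, -0.023, -0.002, -0.0]
contact_force: [0.5, 0.0, -1.3]
opening: 0.451
```

```bash
python3 -c "
from h import *
delta([.634,-.037,.061],-.047)"
```

```text
t 5.1 pos [ 0.6334 -0.037   0.0696] F [ 0.5   0.03 -1.34] open 0.451
delta [ 0.0019 -0.      0.0287] [-0.0003  0.0011  0.0005]
```

Emit:
{"fn": "play_rows", "kwargs": {"deltas": [[[1, 0, 0, 0.015, 0, 0, 0], [1, 0, 0, 0.029, 0, 0, 0], [1, 0, 0, 0.032, 0, 0, 0], [1, 0, 0, 0.032, 0, 0, 0]]]}}

```text
clock: 5.6
tool_pos: [0.6334, -0.037, 0.0604]
eef_rot: [1.0, -0.023, -0.002, -0.0]
contact_force: [-2.3, 0.2, 4.4]
opening: 0.451
```

```bash
python3 -c "
from h import *
delta([.634,-.037,.061],-.047)"
```

```text
t 5.6 pos [ 0.6334 -0.037   0.0604] F [-2.28  0.24  4.38] open 0.451
delta [ 0.0021 -0.0002 -0.0021] [-0.0003  0.0011  0.0005]
```

Emit:
{"fn": "play_rows", "kwargs": {"deltas": [[[-0.4, 0, 0, 0, 0, 0, 0], [-0.4, 0, 0, 0, 0, 0, 0], [-0.4, 0, 0, 0, 0, 0, 0]]]}}

```text
clock: 5.98
tool_pos: [0.6333, -0.037, 0.0602]
eef_rot: [1.0, -0.023, -0.002, -0.001]
contact_force: [0.3, 0.1, -0.1]
opening: 0.701
```

Emit:
{"fn": "play_rows", "kwargs": {"deltas": [[[-0.4, 0, 0, -0.1, 0, 0, 0], [-0.4, 0, 0, -0.25, 0, 0, 0], [-0.4, 0, 0, -0.45, 0, 0, 0], [-0.4, 0, 0, -0.45, 0, 0, 0]]]}}

```text
clock: 6.48
tool_pos: [0.6372, -0.0374, 0.2002]
eef_rot: [1.0, -0.023, 0.003, -0.001]
contact_force: [0.1, -1.0, 0.2]
opening: 0.698
```

```bash
python3 -c "
from h import *
delta([.634,-.037,.2],-.047)"
```

```text
t 6.47 pos [ 0.6372 -0.0374  0.2002] F [ 0.1  -1.01  0.18] open 0.698
delta [-0.0106 -0.0008  0.0005] [-0.0004 -0.0022  0.0003]
```

```bash
python3 -c "
from h import *
for n in('scene',):
    im=vision.snapshot(n)[:,:,::-1].copy(); cv2.imwrite(f'pics/{n}4.png',im)
    x,y=(255,220)
    cv2.imwrite(f'pics/{n}4c.png',cv2.resize(im[y:y+110,x:x+180],None,fx=4.4,fy=4.4,interpolation=2))
delta([.631,-.098,.17],-.047)"
```

```text
t 6.53 pos [ 0.6352 -0.0373  0.1974] F [-0.11  0.28  0.46] open 0.701
delta [-0.0047  0.203   0.0911] [-0.0003 -0.0004  0.0004]
```

View pics/scene4c.png

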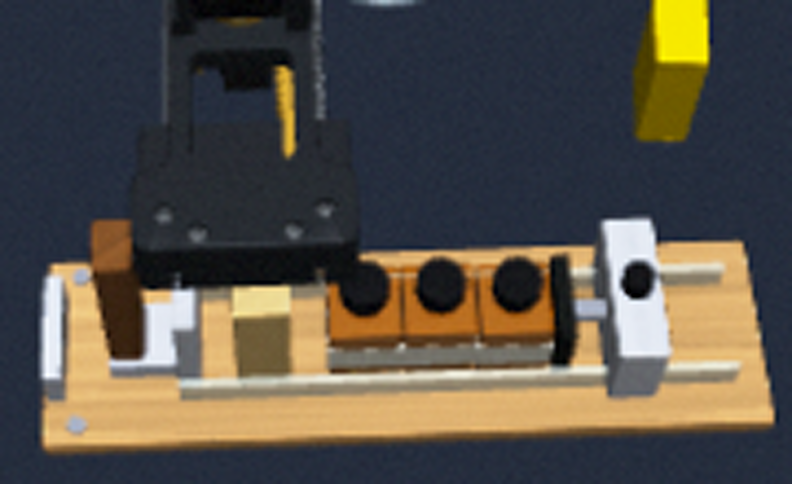

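The spacer stands upright in the channel at crop (263,330), between the stop plate (187,330) and flacon 1 (365,310). Next, the post.

Emit:
{"fn": "play_rows", "kwargs": {"deltas": [[[-0.4, -0.005, 0.1, 0.03, 0, 0, 0], [-0.4, -0.005, 0.203, 0.08, 0, 0, 0], [-0.4, -0.005, 0.203, 0.091, 0, 0, 0], [-0.4, -0.005, 0.203, 0.091, 0, 0, 0]]]}}

```text
clock: 7.02
tool_pos: [0.6303, -0.0966, 0.1687]
eef_rot: [1.0, -0.022, -0.001, -0.001]
contact_force: [0.4, 0.0, -0.0]
opening: 0.695
```

```bash
python3 -c "
from h import *
for n in('scene',):
    im=vision.snapshot(n)[:,:,::-1].copy(); cv2.imwrite(f'pics/{n}5.png',im)
    x,y=(245,200)
    cv2.imwrite(f'pics/{n}5c.png',cv2.resize(im[y:y+130,x:x+180],None,fx=4.4,fy=4.4,interpolation=2))
delta([.631,-.098,.097],-.047)"
```

```text
t 7.08 pos [ 0.6308 -0.0961  0.1693] F [ 0.68  1.   -0.  ] open 0.697
delta [0.001 0.007 0.241] [-0.0008  0.      0.001 ]
```

View pics/scene5c.png

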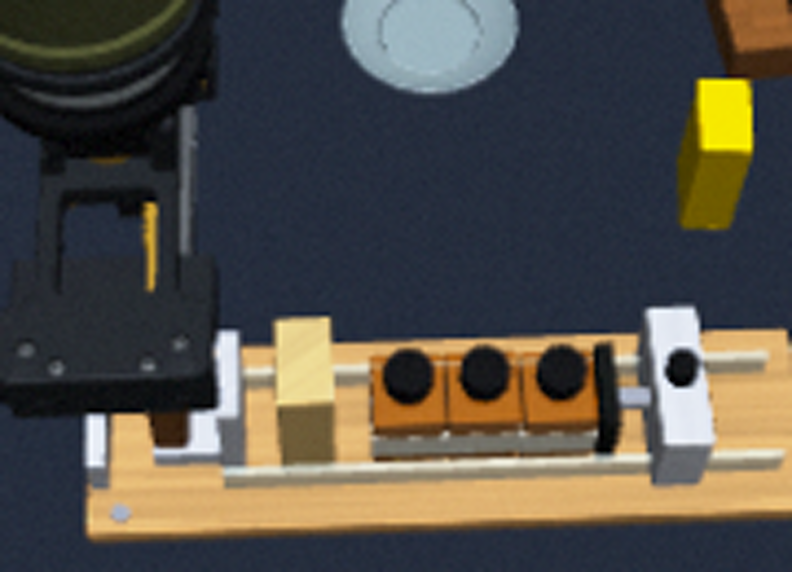

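The tile is upright and square at crop (303,390), and the gripper is over the post. I'll descend and grip.

Emit:
{"fn": "play_rows", "kwargs": {"deltas": [[[-0.4, 0.001, 0.007, 0.1, 0, 0, 0], [-0.4, 0.001, 0.007, 0.2, 0, 0, 0], [-0.4, 0.001, 0.007, 0.241, 0, 0, 0], [-0.4, 0.001, 0.007, 0.241, 0, 0, 0]]]}}

```text
clock: 7.58
tool_pos: [0.6309, -0.0969, 0.0966]
eef_rot: [1.0, -0.021, -0.0, -0.002]
contact_force: [-0.0, -1.1, 0.3]
opening: 0.699
```

Emit:
{"fn": "play_rows", "kwargs": {"deltas": [[[1, 0, 0, 0, 0, 0, 0], [1, 0, 0, 0, 0, 0, 0], [1, 0, 0, 0, 0, 0, 0], [1, 0, 0, 0, 0, 0, 0], [1, 0, 0, 0, 0, 0, 0]]], "force": 30}}

```text
clock: 8.2
tool_pos: [0.6309, -0.0971, 0.0969]
eef_rot: [1.0, -0.021, -0.0, -0.002]
contact_force: [-0.2, 0.2, 2.7]
opening: 0.268
```

```bash
python3 -c "
from h import *
from plant import get_state
s=get_state(); p=s['tool_pos'].copy()
delta(p+[.010*.047,.010,0],-.047)
delta(p+[.025*.047,.025,0],-.047)"
```

```text
t 8.2 pos [ 0.6309 -0.0971  0.0969] F [-0.19  0.2   2.68] open 0.268
delta [ 0.0001 -0.0334  0.0001] [-0.001   0.0003  0.0013]
t 8.2 pos [ 0.6309 -0.0971  0.0969] F [-0.19  0.2   2.68] open 0.268
delta [ 0.0003 -0.0834  0.0003] [-0.001   0.0003  0.0013]
```

Emit:
{"fn": "play_rows", "kwargs": {"deltas": [[[1, 0, -0.013, 0, 0, 0, 0], [1, 0, -0.026, 0, 0, 0, 0], [1, 0, -0.04, 0, 0, 0, 0], [1, 0, -0.05, 0, 0, 0, 0], [1, 0, -0.06, 0, 0, 0, 0]]]}}

```text
clock: 8.82
tool_pos: [0.6317, -0.0792, 0.097]
eef_rot: [1.0, -0.022, -0.0, -0.001]
contact_force: [0.5, -3.0, -0.9]
opening: 0.272
```

Emit:
{"fn": "play_rows", "kwargs": {"deltas": [[[1, 0, -0.006, 0, 0, 0, 0], [1, 0, -0.012, 0, 0, 0, 0], [1, 0, -0.018, 0, 0, 0, 0], [1, 0, -0.023, 0, 0, 0, 0], [1, 0, -0.027, 0, 0, 0, 0]]]}}

```text
clock: 9.45
tool_pos: [0.6321, -0.0712, 0.097]
eef_rot: [1.0, -0.022, -0.0, -0.001]
contact_force: [1.0, -3.2, -0.3]
opening: 0.274
```

```bash
python3 -c "
from h import *
for n in('scene',):
    im=vision.snapshot(n)[:,:,::-1].copy(); cv2.imwrite(f'pics/{n}6.png',im)
    x,y=(255,220)
    cv2.imwrite(f'pics/{n}6c.png',cv2.resize(im[y:y+110,x:x+180],None,fx=4.4,fy=4.4,interpolation=2))
delta([.631,-.07,.097],-.047)"
```

```text
t 9.5 pos [ 0.6322 -0.0709  0.097 ] F [ 0.6  -2.87  0.13] open 0.27
delta [-0.004  -0.0028 -0.    ] [-0.0009  0.0002  0.0013]
```

View pics/scene6c.png

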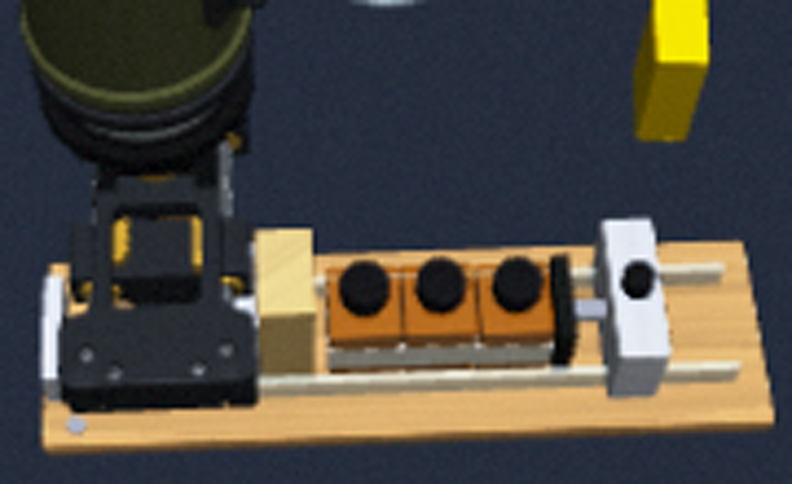

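The tile at crop (285,300) is in contact with the stop and moving upright, with a small gap left before flacon 1 at (328,320). I'll push on slowly and watch the force.

Emit:
{"fn": "play_rows", "kwargs": {"deltas": [[[1, 0, -0.005, 0, 0, 0, 0], [1, 0, -0.01, 0, 0, 0, 0], [1, 0, -0.013, 0, 0, 0, 0], [1, 0, -0.013, 0, 0, 0, 0]]]}}

```text
clock: 10.0
tool_pos: [0.6323, -0.0668, 0.097]
eef_rot: [1.0, -0.021, -0.0, -0.002]
contact_force: [0.8, -3.5, 0.1]
opening: 0.269
```

Emit:
{"fn": "play_rows", "kwargs": {"deltas": [[[1, 0, -0.004, 0, 0, 0, 0], [1, 0, -0.007, 0, 0, 0, 0], [1, 0, -0.007, 0, 0, 0, 0]]]}}

```text
clock: 10.38
tool_pos: [0.6324, -0.0649, 0.097]
eef_rot: [1.0, -0.022, -0.0, -0.001]
contact_force: [0.3, -4.3, 0.1]
opening: 0.27
```

Emit:
{"fn": "play_rows", "kwargs": {"deltas": [[[1, 0, -0.004, 0, 0, 0, 0], [1, 0, -0.007, 0, 0, 0, 0], [1, 0, -0.007, 0, 0, 0, 0]]]}}

```text
clock: 10.75
tool_pos: [0.6325, -0.0635, 0.097]
eef_rot: [1.0, -0.022, -0.0, -0.001]
contact_force: [0.2, -6.3, -0.8]
opening: 0.271
```

```bash
cat > snap.py <<'E'
from h import *
import sys
k=sys.argv[1]
im=vision.snapshot('scene')[:,:,::-1].copy(); cv2.imwrite(f'pics/scene{k}.png',im)
x,y=(255,220)
cv2.imwrite(f'pics/scene{k}c.png',cv2.resize(im[y:y+110,x:x+180],None,fx=4.4,fy=4.4,interpolation=2))
delta([.631,-.06,.097],-.047)
E
python3 snap.py 7
```

```text
t 10.8 pos [ 0.6325 -0.0635  0.097 ] F [ 0.37 -5.29 -1.15] open 0.27
delta [-0.0054 -0.0114 -0.    ] [-0.0006  0.0002  0.0011]
```

View pics/scene7c.png

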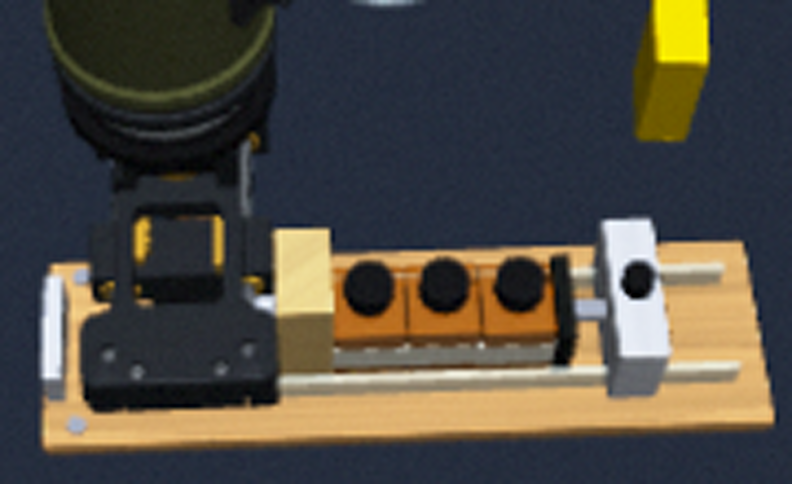

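Emit:
{"fn": "play_rows", "kwargs": {"deltas": [[[1, 0, -0.004, 0, 0, 0, 0], [1, 0, -0.007, 0, 0, 0, 0], [1, 0, -0.007, 0, 0, 0, 0]]]}}

```text
clock: 11.18
tool_pos: [0.6325, -0.0624, 0.097]
eef_rot: [1.0, -0.022, -0.0, -0.0]
contact_force: [0.4, -5.4, -0.6]
opening: 0.268
```

Emit:
{"fn": "play_rows", "kwargs": {"deltas": [[[1, 0, -0.004, 0, 0, 0, 0], [1, 0, -0.007, 0, 0, 0, 0], [1, 0, -0.007, 0, 0, 0, 0]]]}}

```text
clock: 11.55
tool_pos: [0.6325, -0.0618, 0.097]
eef_rot: [1.0, -0.022, -0.0, 0.001]
contact_force: [0.6, -7.0, -1.0]
opening: 0.271
```

```bash
python3 snap.py 8
```

```text
t 11.6 pos [ 0.6326 -0.0619  0.097 ] F [ 0.46 -5.89 -1.34] open 0.274
delta [-0.0055 -0.006   0.    ] [0.0005 0.0001 0.0007]
```

View pics/scene8c.png

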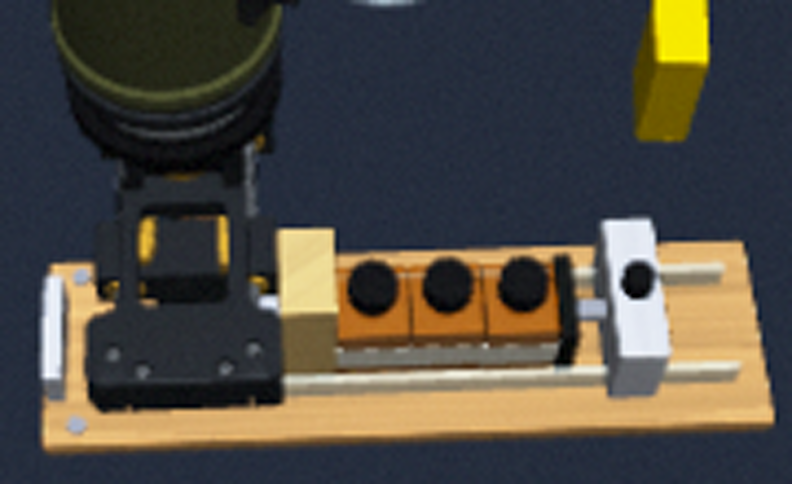

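Emit:
{"fn": "play_rows", "kwargs": {"deltas": [[[1, 0, -0.006, 0, 0, 0, 0], [1, 0, -0.01, 0, 0, 0, 0], [1, 0, -0.012, 0, 0, 0, 0], [1, 0, -0.012, 0, 0, 0, 0]]]}}

```text
clock: 12.1
tool_pos: [0.6326, -0.0608, 0.097]
eef_rot: [1.0, -0.023, -0.0, 0.002]
contact_force: [-0.5, -8.7, -0.4]
opening: 0.271
```

```bash
python3 snap.py 9; python3 - <<'E'
import cv2,numpy as np
# dark pad edge columns along pad row, early vs now; subpixel via shift of pad patch
ims=[cv2.cvtColor(cv2.imread(f"pics/scene{k}.png"),cv2.COLOR_BGR2GRAY).astype(np.float32) for k in (4,5,6,7,8,9)]
ref=ims[0]
def sub(a,y0,y1,x0,x1): return np.ascontiguousarray(cv2.resize(a[y0:y1,x0:x1],None,fx=8,fy=8,interpolation=cv2.INTER_CUBIC))
for nm,(y0,y1,x0,x1) in {"caps2-3":(279,292,346,378),"padtop":(276,302,377,387),"fence":(268,310,393,406)}.items():
    T=sub(ref,y0,y1,x0,x1)
    out=[]
    for a in ims:
        S=sub(a,y0-2,y1+2,x0-3,x1+8); c=cv2.matchTemplate(S,T,cv2.TM_CCOEFF_NORMED); _,v,_,l=cv2.minMaxLoc(c); out.append(((l[0]/8-3),round(v,3)))
    print(nm,out)
import h
print("mm/px", 1000*np.linalg.norm(h.pl('scene',385,285,.05)-h.pl('scene',386,285,.05)))
E
```

```text
t 12.15 pos [ 0.6326 -0.0608  0.097 ] F [ 0.51 -7.21  0.01] open 0.268
delta [-0.0054 -0.0023  0.    ] [0.0014 0.0001 0.0003]
caps2-3 [(0.0, 0.998), (0.0, 0.997), (0.0, 0.997), (0.75, 0.984), (1.5, 0.983), (2.0, 0.987)]
padtop [(0.0, 0.996), (0.0, 0.996), (0.0, 0.995), (0.125, 0.972), (0.875, 0.955), (1.375, 0.953)]
fence [(0.0, 0.999), (0.0, 0.999), (0.0, 0.999), (0.0, 0.999), (0.0, 0.999), (0.0, 0.999)]
mm/px 1.90273380126043
```

View pics/scene9c.png

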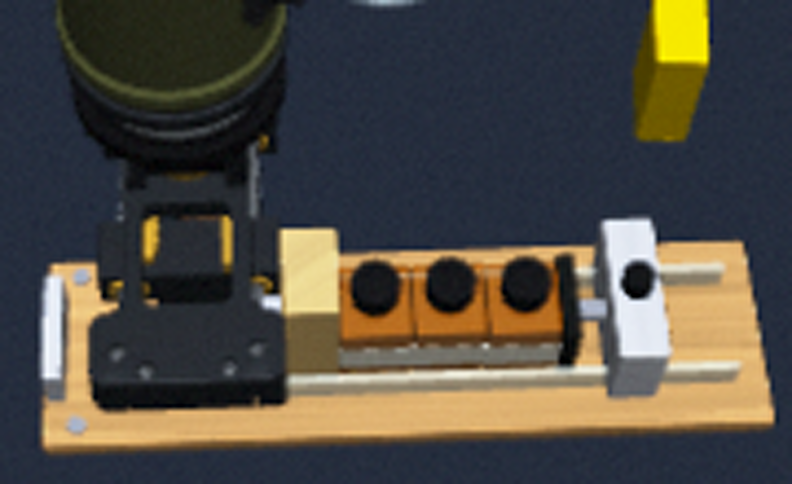

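Emit:
{"fn": "play_rows", "kwargs": {"deltas": [[[1, 0, -0.009, 0, 0, 0, 0], [1, 0, -0.015, 0, 0, 0, 0], [1, 0, -0.02, 0, 0, 0, 0], [1, 0, -0.02, 0, 0, 0, 0], [1, 0, -0.02, 0, 0, 0, 0]]]}}

```text
clock: 12.78
tool_pos: [0.6327, -0.0587, 0.097]
eef_rot: [1.0, -0.024, -0.0, 0.005]
contact_force: [0.1, -10.2, -0.2]
opening: 0.269
```

```bash
cat > tr.py <<'E'
import cv2,numpy as np,sys
ims=[cv2.cvtColor(cv2.imread(f"pics/scene{k}.png"),cv2.COLOR_BGR2GRAY).astype(np.float32) for k in sys.argv[1:]]
ref=ims[0]
def sub(a,y0,y1,x0,x1): return np.ascontiguousarray(cv2.resize(a[y0:y1,x0:x1],None,fx=8,fy=8,interpolation=cv2.INTER_CUBIC))
for nm,(y0,y1,x0,x1) in {"caps2-3":(279,292,346,378),"padtop":(276,302,377,387)}.items():
    T=sub(ref,y0,y1,x0,x1); out=[]
    for a in ims:
        S=sub(a,y0-2,y1+2,x0-3,x1+8); c=cv2.matchTemplate(S,T,cv2.TM_CCOEFF_NORMED); _,v,_,l=cv2.minMaxLoc(c); out.append(((l[0]/8-3)*1.9,round(v,3)))
    print(nm,"mm",out)
E
python3 snap.py 10; python3 tr.py 4 7 8 9 10
```

```text
t 12.82 pos [ 0.6327 -0.0586  0.0971] F [ -0.15 -10.22  -1.19] open 0.269
delta [-0.0055  0.0049  0.0002] [ 0.0029  0.     -0.0003]
caps2-3 mm [(0.0, 0.998), (1.4249999999999998, 0.984), (2.8499999999999996, 0.983), (3.8, 0.987), (5.9375, 0.986)]
padtop mm [(0.0, 0.996), (0.2375, 0.972), (1.6624999999999999, 0.955), (2.6125, 0.953), (4.5125, 0.943)]
```

View pics/scene10c.png

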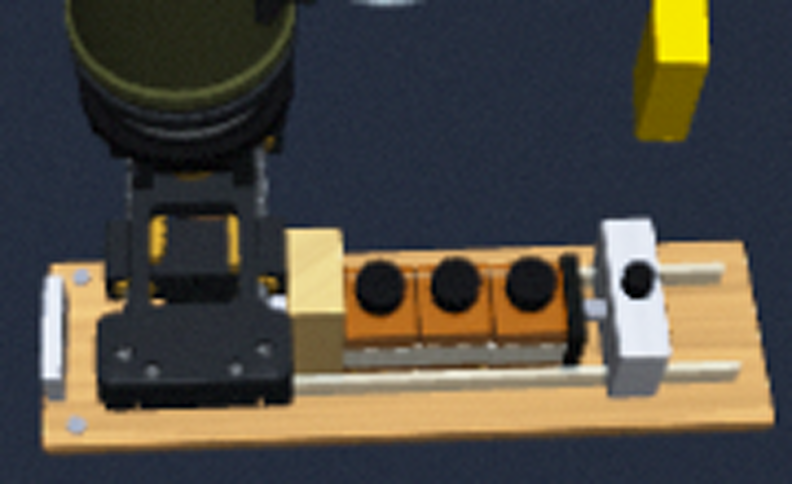

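The pad tip has moved about 4.5 mm and the push force is 10.2 N. Less about 3.4 N of return spring and some friction, that puts about 5 N on the pad. The spacer at crop (316,300) and all three flacons are upright, and the pose is steady, so I'm handing in.

```bash
python3 -c "
from plant import r,get_state
print(get_state()['tool_pos'],r.finish_job(),get_state()['tool_pos'],get_state()['contact_force'])"
```

```text
the job is handed in; nothing more can be done
the job is handed in; nothing more can be done
```

The job is handed in with the gripper still holding the end stop and the closed-up row pressing the rubber pad in about half-way. It was handed in at about 12.8 s of the allowed 67 s.

- **What I did:** I put one spacer, taken from the holder slot nearest the rack, upright in the gap of about 55 mm. I then gripped the post with a 30 N grip and pushed the stop about 38 mm of its 44 mm travel. The other three spacers were left in the holder. I went nowhere near the jar or the dropper bottle and saw no contact with the dish.
- **Pad:** image tracking put it pressed in about 4.5 mm. The push force of about 10.2 N, less about 3.4 N of return spring and some friction, agrees at about 5 N.
- **Upright:** the last picture showed the spacer and all three flacons upright, and the arm pose was steady.
- **Disagreements:** the two cameras differed by about 3 to 5 mm over the rack. I settled it by averaging them, by the gripper's own position in the pictures and by feeling for contact. The flacon caps moved about 1.4 mm more than the pad, probably slack in the row.
- **Not checked:** my last script printed no readings during or after the hand-in, so I did not check the state in the final second. I also did not take a last picture of the holder or bystanders.

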